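# Unbolt the retaining bar and slide the slim tubes out

## Robot

A 6-joint arm with a two-finger parallel gripper is mounted at the origin on a cart in front of the work surface, level with it; the furniture and walls round the work are solid. World frame = base frame: x ahead of the robot, y to its left, z up, the work surface at z = 0. Lengths are in m, angles in rad, forces in N, time in s.
With the tool pointing down it reaches from about 0.35 to 0.975 m from the base axis. Payload 4.9 kg.
Tool frame: the origin (TCP) lies between the finger pads; the fingertips stand 19 mm ahead of it and the grasp point (between the pads) is the TCP; z points along the fingers, y is the line along which they close (so a half turn about z gives the same grasp; the last joint's range is limited). The gripper opens to 85 mm and grips with 20 to 120 N. Pads are 22 mm wide; open, the fingers measure 114 mm over their backs; the gripper's body (76 mm by 85 mm) begins 54 mm behind the grasp point. The pads swing forward as they close: fully open they stand 13 mm farther back than shut.
Start: joints at [-1.315, 0.053, 1.613, -0, 1.476, -0.119], TCP at [0.229, -0.582, 0.214] pointing down, gripper open.
Joint ranges: [-3.01, 3.01], [-1.01, 2.22], [0.06, 2.58], [-1.02, 4.17], [0.09, 2.62], [-3.14, 3.14]. Speed limits (rad/s): [2.57, 2.57, 3.14, 3.14, 3.14, 3.14].

## Interface

Orientations are given as a rotation vector (axis times angle).
In Python, from station import ctrl gives the robot as it stands. The module is installed in compiled form; this text tells all that it offers.
- The arm moves only by the tool servo_tool, never from a script. Its argument "increments" is a list that holds one entry, the list of rows, each a list of 5 numbers: the finger opening in cm, from 0 to 8.54, then the shift along the tool's x, y, z in cm, then the turn about the tool's z in degrees. A call has 1 to 5 rows; each row is the pose to reach, as a shift and turn from the pose commanded when the call began, along the tool's axes at that moment; what a row does not reach only later rows make up. A row lasts 1/10 s, in which the tool goes at most 50 mm and 8.59 degrees, less where a joint would pass 70% of its speed; a pose out of reach is approached as far as the arm can. A call with a gripper value outside its range is refused whole. The fingers move at their own pace and stop on an object; "newtons" is the grip in N (left out, the last holds). Time passes only in rows, so rows that repeat a pose let the fingers close. It gives the time, the measured TCP pose, the force, the opening and the grip force at its end, in the units of the state.
- ctrl.get_obs(): the state, without advancing time (a new reading comes with each control period).
- ctrl.get_image(name): name is "scene" or "top" or "wrist"; returns a dict with "img" (400x640x3 uint8, red, green, blue), "fx", "fy", "cx", "cy" (pixels), "rvec" (rotation vector, rad) and "tvec" (3), from world to camera coordinates, as OpenCV has them; the wrist camera has in their place "mount" (4x4, takes a point from camera to tool coordinates, whose origin is the TCP and whose axes are the flange's). Camera axes: x right, y down, z forward; pixel columns grow to the right and rows downward; lengths in m; the calibration is good to about 2 mm. A picture is of the moment at which its call begins: read the wrist's pose just before it. There is no depth.
- ctrl.finish_job(): hands the job in; it is judged then, once.
The state is a dict: "t": time; "q": joint angles; "dq": joint speeds; "effort": joint torques, N m; "tool_pos": TCP position; "tool_rot": TCP orientation; "contact_force": force on the tool from outside, world axes, zero at the start; "wrist_torque": the same for the moment, N m; "opening": finger opening in m; "grip_force": force on a finger pad.
Only numpy, scipy, OpenCV 4.12 (cv2) and the standard library are available. Lean on these libraries where they do the work, as an engineer would, in place of code of your own. Each camera call takes 0.05 s, during which the arm holds its last target. There are 200 camera calls.

## Task

Unlock the tube cradle by swinging its cam crank half a turn, all the way to its stop, so that the bolt is drawn off the end of the retaining bar; then lift the bar out of its two open brackets and set it down gently on the middle of the black mat, knob up. Then slide the two slim tubes forward along their channels, without lifting them out, until each has dropped off the end of the deck into the shallow pan; leave the wide tube where it lies in its channel and do not disturb the beaker, the bottle or the timer.

Things in the scene. Friction and masses are not known exactly. Their poses are not given: they have to be found in the camera images.
- cradle: fixed aluminium tube cradle, 134 mm wide (x), 345 mm long (y), z up; origin on the worktop under the retaining bar's middle. Deck top z 12 mm, y -20 to +165 mm, rear lip to z 16. Three channels along y, 38 mm wide, centred at x -42, 0, +42 mm; ribs 4 mm thick to z 20, y 20 to 165. Tubes leave to -y. A 0.22 m high centrifuge stands on the +x side of its rear, about 90 to 160 mm off the middle line
- pan (a point): middle of the pan's floor: x 0, y -100, z 3 mm in the cradle's frame, axes as the cradle's. The pan spans y -180 to -20 mm, x -64 to +64 mm, walls up to z 18 mm; tubes drop 9 mm into it over the deck's front edge at y -20 mm
- bracket_a (a point): slot floor of one open-topped U bracket: x -75, y 0, z 20 mm in the cradle's frame. Bracket 14 mm thick in x; slot 19 mm wide in y; prongs up to z 40 mm
- bracket_b (a point): slot floor of the other, equal bracket: x +75, y 0, z 20 mm in the cradle's frame
- crank (a joint): cam crank: 0 rad locked, bolt over the bar's end; 3.14 rad at its stop, bolt fully drawn off. Grows anticlockwise seen from above: the post starts on the cradle's +y side of the axis (near the bar), passes the -x side, ends on the -y side. Starts at 0 to 0.35 rad. Stays where left; about 2 N at the post turns it. The bolt moves 18 mm to -y, evenly with the turn
- crank_axis (a point): point on the crank's vertical axis: x -88, y -42, z 65.5 mm in the cradle's frame (half way up the post). The cam housing below is 40 x 44 mm, up to z 43 mm; disc and arm up to z 50 mm
- crank_post (a point): middle of the crank's upright round steel post, 10 mm across, free from z = 50 to 78 mm above the worktop, 32 mm from the crank's axis; it may be pushed, or pinched and turned
- bar: loose steel retaining bar, 194 x 16 x 12 mm along its x, 0.22 kg, origin under its middle; lies in the two brackets (underside 20 mm above the worktop, x and y axes along the cradle's). In its middle a 10 mm stem carries a knob
- bar_knob (a point): middle of the bar's black round knob, 24 mm across and 28 mm high (30 to 58 mm above the bar's underside); this point is 44 mm above the bar's underside
- mat: thin black rubber mat fixed on the worktop, 210 (its x) x 80 (its y) x 3 mm, origin under its middle; the bar is to be laid on it, middle near the mat's middle. The centrifuge's front stands about 105 mm beyond the mat's middle, on its +x side: a bar laid along the mat clears it
- slim_tube_1_mid (a point): middle of a slim conical screw-cap tube lying along its channel, clear plastic with a moulded cap, 118 mm long, 16 mm across the body and 22 mm across the cap, 13 g; the point is on its axis 59 mm from either end, 11 mm above the channel floor. Cap (13 mm long) at the rear (cradle +y), tip towards the bar. It lies in any of the three channels
- slim_tube_2_mid (a point): the same for the other slim tube
- wide_tube_mid (a point): middle of the one wide conical screw-cap tube lying along its channel, clear plastic with a moulded cap, 114 mm long, 28 mm across the body and 34 mm across the cap, lying the same way in the remaining channel, to be left there; the point is on its axis, 57 mm from either end, 17 mm above the channel floor
- slim_tube_1: the first slim tube, origin on its underside 11 mm below its middle point; its y axis runs along it from cap to tip
- slim_tube_2: the second slim tube, the same way
- wide_tube: the wide tube, origin on its underside 17 mm below its middle point; its y axis runs along it from cap to tip
- beaker: bystander: glass beaker, 53 mm across, 65 mm high, origin under its middle
- bottle: bystander: small bottle with screw cap, 45 mm across, 90 mm high, origin under its middle
- timer: bystander: bench timer, 52 x 66 x 16 mm, origin under its middle

How it is judged:
On the way, in this order (a step that is already met when the one before it is completed fails the run):
1. the crank is turned to its stop and the bolt drawn off the bar (value of joint crank above 2.8 rad), for 0.2 s.
2. the bar is lifted clear of its brackets (z of bar in the frame of cradle above 0.045 m), for 0.1 s.
3. the bar lies on the mat, knob up, let go (x of bar in the frame of mat between -0.05 and 0.05 m and y of bar in the frame of mat between -0.03 and 0.03 m and height (world z) of bar below 0.012 m and angle between bar's own z axis and vertical below 0.2 rad and contact force between the fingers and bar below 0.1 N), for 0.2 s.
At the end, for the whole second after the job is handed in: Bar at rest on the mat, knob up (tilt < 0.2 rad), middle within 50 mm along and 30 mm across of the mat's; both slim tubes at rest in the pan, off the deck (middles > 76 mm in front of the bar's place); crank still over 2.6 rad; wide tube within 20 mm of where it lay (x of bar in the frame of mat between -0.05 and 0.05 m and y of bar in the frame of mat between -0.03 and 0.03 m and height (world z) of bar below 0.012 m and angle between bar's own z axis and vertical below 0.2 rad and linear speed of each of bar, slim_tube_1, slim_tube_2 below 0.03 m/s and x of slim_tube_1_mid in the frame of cradle between -0.067 and 0.067 m and y of slim_tube_1_mid in the frame of cradle between -0.18 and -0.076 m and z of each of slim_tube_1_mid, slim_tube_2_mid in the frame of cradle below 0.026 m and x of slim_tube_2_mid in the frame of cradle between -0.067 and 0.067 m and y of slim_tube_2_mid in the frame of cradle between -0.18 and -0.076 m and value of joint crank above 2.6 rad and distance of wide_tube from where it was at the start of the episode below 0.02 m); the robot touches nothing.
It fails at once if the bar is dropped (falls free faster than 0.7 m/s) (linear speed of bar above 0.7 m/s and contact force between the fingers and bar below 0.05 N).
It fails at once if the wide tube is moved more than 20 mm (distance of wide_tube from where it was at the start of the episode above 0.02 m).
It fails at once if a slim tube is lifted out of its channel (its middle more than 55 mm above the worktop) (z of any of slim_tube_1_mid, slim_tube_2_mid in the frame of cradle above 0.055 m).
It fails at once if the beaker, the bottle or the timer is moved more than 20 mm (distance of any of beaker, bottle, timer from where it was at the start of the episode above 0.02 m).
It also fails if it takes over 72 s, if anything falls off the work surface, if the arm or the gripper's body presses on something with over 40 N, if the wrist force passes 120 N, or if a joint passes its speed limit or range.

## Working session

There is one attempt and no reset: what is moved stays moved. The work goes in short steps, Python scripts to look and compute and a tool call to move; the robot and the scene stay as the last step left them, time stands still between calls to the robot, and variables do not carry over. Pictures are saved under pics/ and viewed, at most 10 in all, crops included, and the job is handed in when it is done.

Besides the shell and the picture viewer there is one more tool, called after "Call:" as name(argument=value, ...), one argument or row to a line, values as JSON. servo_tool: Moves the arm, as the interface text tells. Its arguments: {"type":"object","properties":{"increments":{"type":"array"},"newtons":{"type":"number"}},"required":["increments"]}

```bash
mkdir -p pics
cat > h.py <<'E'
import numpy as np, cv2
from station import ctrl
def save(n,f):
    d=ctrl.get_image(n); cv2.imwrite(f,d["img"][:,:,::-1]); np.savez(f.replace('.png','.npz'),**d); return d
def cam(d):
    K=np.array([[d["fx"],0,d["cx"]],[0,d["fy"],d["cy"]],[0,0,1.]]).astype(float)
    R=cv2.Rodrigues(np.array(d["rvec"],float))[0]; return K,R,np.array(d["tvec"],float).ravel()
def cast(d,u,v,z):
    K,R,t=cam(d); c=-R.T@t; r=R.T@np.linalg.inv(K)@np.array([u,v,1.]); return c+r*(z-c[2])/r[2]
def proj(d,p):
    K,R,t=cam(d); q=K@(R@np.array(p)+t); return q[:2]/q[2]
def tool():
    o=ctrl.get_obs(); return o,np.array(o["tool_pos"]),cv2.Rodrigues(np.array(o["tool_rot"],float))[0]
E
python3 - <<'E'
from h import *
for n in("scene","top"):
    d=save(n,f"pics/{n}0.png"); K,R,t=cam(d); print(n,d["fx"],d["cx"],d["cy"],-R.T@t)
o,p,R=tool(); print(o["t"],p,R.round(3))
E
```

```text
scene 458.9124023428884 314.3265460318005 198.21691875258108 [-0.43741383  0.71968889  0.7215529 ]
top 429.5679522614874 318.4713850960053 199.06731645992747 [0.2717424  0.08726742 1.39618517]
0.1 [ 0.22864873 -0.58104086  0.21328621] [[ 0.931  0.366 -0.   ]
 [ 0.366 -0.931  0.002]
 [ 0.    -0.002 -1.   ]]
```

View pics/top0.png

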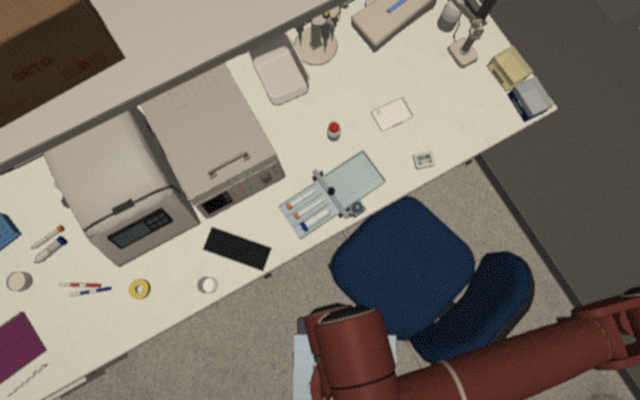

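View pics/scene0.png

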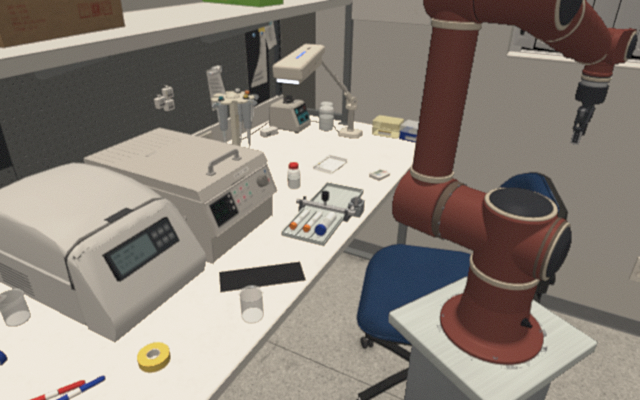

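The top view shows the cradle near (330,195), its pan to the upper right, crank near (355,208), knob (331,190), mat (237,249), beaker (208,285), bottle (334,130), and timer (424,159). I'll enlarge the cradle.

Run:
```python
from h import *
i=cv2.imread("pics/top0.png")[145:245,265:395]
a=cv2.resize(i,None,fx=6,fy=6,interpolation=cv2.INTER_CUBIC)[:,:780]
cv2.imwrite("pics/topz.png",a)
d=dict(np.load("pics/top0.npz"))
g=d["img"].max(2); n,l,s,c=cv2.connectedComponentsWithStats((g[220:280,195:280]<45).astype(np.uint8))
k=1+s[1:,4].argmax(); pts=np.argwhere(l==k)[:,::-1]+[195,220]
w=np.array([cast(d,u,v,.003)[:2] for u,v in pts]).astype(np.float32)
print("mat",cv2.minAreaRect(w),w.mean(0))
```

```text
mat ((0.413198858499527, 0.349193811416626), (0.19977359473705292, 0.06881925463676453), 71.06009674072266) [0.41292712 0.3487961 ]
```

View pics/topz.png

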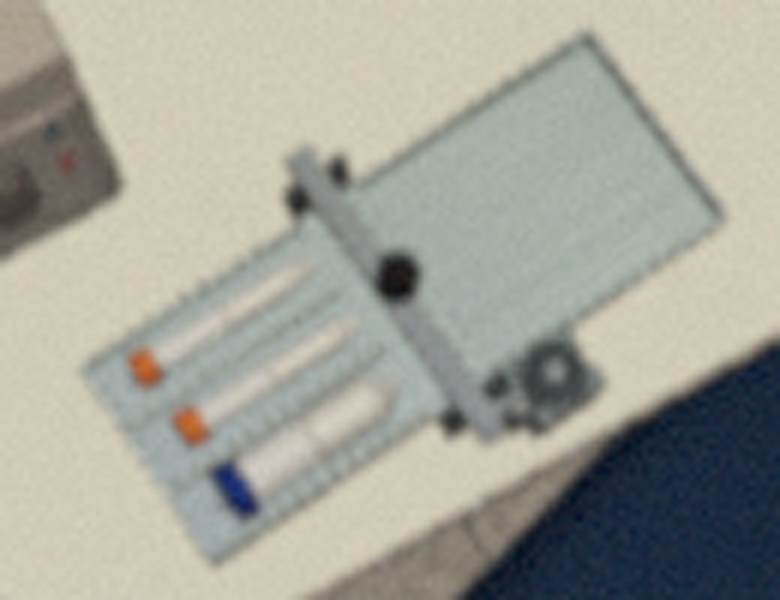

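The enlargement shows the knob at (398,277), crank disc (550,372), pan far corners (587,35) and (722,215), deck rear corners (85,370) and (215,560). The slim tubes have orange caps (145,367) and (190,425), and the wide tube has a blue cap (237,488).

```bash
cat >> h.py <<'E'
def fit2(W,L):
    W=np.array(W);L=np.array(L);a=W-W.mean(0);b=L-L.mean(0)
    H=b.T@a; th=np.arctan2(H[0,1]-H[1,0],H[0,0]+H[1,1]); c,s=np.cos(th),np.sin(th);R=np.array([[c,-s],[s,c]])
    o=W.mean(0)-R@L.mean(0); return o,th,R,(R@L.T).T+o-W
E
python3 - <<'E'
from h import *
d=dict(np.load("pics/top0.npz"))
P=lambda u,v,z:cast(d,265+u/6-.4,145+v/6-.4,z)[:2]
W=[P(398,277,.078),P(587,35,.018),P(722,215,.018),P(85,370,.014),P(215,560,.014),P(550,372,.055)]
L=[[0,0],[.064,-.18],[-.064,-.18],[.067,.165],[-.067,.165],[-.088,-.042]]
o,th,R,e=fit2(W,L); print(o,th,np.degrees(th),(e*1000).round(1).tolist())
for n,p in dict(cap1=(145,367,.023),cap2=(190,425,.023),wide=(237,488,.029),tip1=(312,262,.023),tip2=(355,320,.023),post=(500,385,.078)).items():
    w=P(*p); print(n,w,(R.T@(w-o)*1000).round(1))
s=dict(np.load("pics/scene0.npz"))
for l in [[0,0,.078],[.064,-.18,.018],[-.064,-.18,.018],[.067,.165,.016]]:
    print(proj(s,[*(o+R@np.array(l[:2])),l[2]]))
i=cv2.imread("pics/scene0.png")[165:250,270:380]
cv2.imwrite("pics/sz.png",cv2.resize(i,None,fx=7,fy=7,interpolation=cv2.INTER_CUBIC))
for n,u,v,z in(("beaker",208,285,.06),("bottle",334,130,.09),("timer",424,159,.016)): print(n,cast(d,u,v,z))
oo=ctrl.get_obs(); print(oo["t"])
E
```

```text
[0.59128773 0.04780296] 0.6105720461692042 34.983201334162246 [[1.9, 0.8], [2.2, -2.4], [1.2, -2.5], [0.7, 5.3], [-5.4, 1.4], [-0.6, -2.5]]
cap1 [0.55100126 0.18274903] [ 44.4 133.7]
cap2 [0.51922682 0.15764455] [  3.9 131.3]
wide [0.48411995 0.13146832] [-39.8 130. ]
tip1 [0.61066141 0.09256766] [41.5 25.6]
tip2 [0.57829194 0.06876746] [ 1.4 24.6]
post [ 0.53204036 -0.00629252] [-79.6 -10.4]
[324.9000473  192.16824982]
[327.29642355 181.93772059]
[362.69709934 188.8485093 ]
[280.75479007 231.61181721]
beaker [0.29464466 0.42041564 0.06      ]
bottle [0.78835723 0.03808777 0.09      ]
timer [ 0.71723671 -0.2673964   0.016     ]
0.1
```

View pics/sz.png

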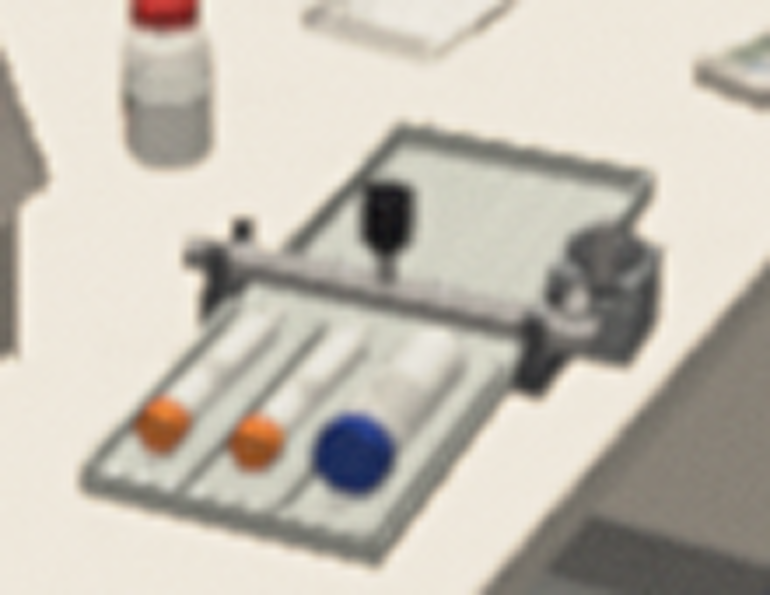

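The scene crop confirms the layout: orange caps at (162,425) and (256,443), blue wide cap (352,455), knob (387,218), crank post hidden near (575,295). Now I'll move in for a close wrist view.

Call:
servo_tool(
  increments=[
    [[8.5,4,-3,-0.5,0],[8.5,8,-6,-1,0],[8.5,12,-9,-1.5,0],[8.5,16,-12,-2,0],[8.5,19,-15,-3,0]],
  ],
)

```text
t: 0.6
tool_pos: [0.3513, -0.3699, 0.2432]
tool_rot: [-3.084, -0.586, 0.001]
contact_force: [1.1, -0.6, -0.4]
opening: 0.0846
grip_force: 0.0
```

Call:
servo_tool(
  increments=[
    [[8.5,4,-3,0,0],[8.5,8,-6,0,0],[8.5,12,-9,0,0],[8.5,16,-12,0,0],[8.5,20,-15,-1,0]],
  ],
)

```text
t: 1.1
tool_pos: [0.4811, -0.158, 0.2523]
tool_rot: [-3.085, -0.585, 0.004]
contact_force: [1.2, -0.1, 0.4]
opening: 0.0851
grip_force: 0.0
```

Run:
```python
from h import *
o,p,R=tool(); d=save("wrist","pics/w1.png")
print(o["t"],o["q"],p,R.round(3)); print(d["mount"],d["fx"],d["cx"],d["cy"])
```

```text
1.1 [-4.64383376e-01 -2.53700758e-01  1.83484365e+00 -4.17461829e-05
  1.56366922e+00  7.31618791e-01] [ 0.48108168 -0.15800862  0.25234742] [[ 0.931  0.366 -0.003]
 [ 0.366 -0.931  0.001]
 [-0.002 -0.002 -1.   ]]
[[-7.60821102e-04 -9.51432554e-01 -3.07856325e-01  7.98140363e-02]
 [ 9.99999704e-01 -7.58052798e-04 -1.28581952e-04 -4.47874133e-04]
 [-1.11034293e-04 -3.07856332e-01  9.51432849e-01 -1.60702017e-01]
 [ 0.00000000e+00  0.00000000e+00  0.00000000e+00  1.00000000e+00]] 328.94382179587643 322.56732729545706 196.15927032079426
```

View pics/w1.png

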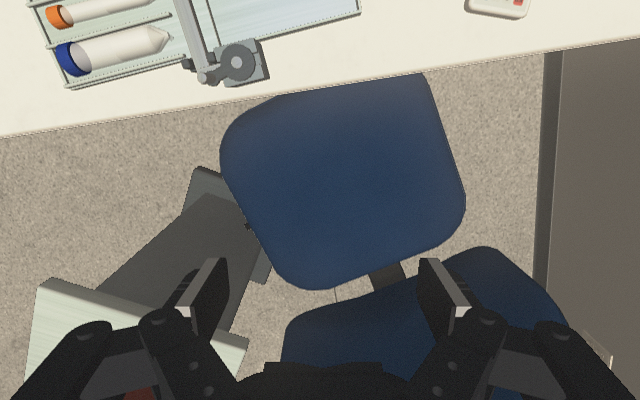

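The wrist view shows the cradle at the top left, with the crank housing at (240,62). I'll go above it and turn the tool so its y runs along cradle x.

Call:
servo_tool(
  increments=[
    [[8.5,3.2,-2.8,0,-8],[8.5,6.4,-5.6,0,-16],[8.5,9.6,-8.4,0,-24],[8.5,12.8,-11.2,0,-32],[8.5,16.1,-13.9,0,-40]],
  ],
)

```text
t: 1.65
tool_pos: [0.5806, 0.0293, 0.2538]
tool_rot: [-2.695, -1.614, 0.001]
contact_force: [1.0, -0.3, -0.2]
opening: 0.0853
grip_force: 0.0
```

Call:
servo_tool(
  increments=[
    [[8.5,0,0,0,-8.5],[8.5,0,0,0,-17],[8.5,0,0,0,-25.5],[8.5,0,0,0,-34],[8.5,0,0,0,-42]],
  ],
)

```text
t: 2.15
tool_pos: [0.5801, 0.0276, 0.2536]
tool_rot: [-1.938, -2.472, 0.001]
contact_force: [-1.2, -0.2, -0.5]
opening: 0.085
grip_force: 0.0
```

Call:
servo_tool(
  increments=[
    [[8.5,0,0,0,-8.5],[8.5,0,0,0,-17],[8.5,0,0,0,-21.5],[8.5,0,0,0,-21.5]],
  ],
)

```text
t: 2.55
tool_pos: [0.5801, 0.0276, 0.2536]
tool_rot: [-1.451, -2.785, 0.001]
contact_force: [0.7, -0.5, -0.1]
opening: 0.0851
grip_force: 0.0
```

```bash
cat >> h.py <<'E'
def wsave(f):
    o,p,R=tool(); d=ctrl.get_image("wrist"); cv2.imwrite(f,d["img"][:,:,::-1])
    T=np.eye(4);T[:3,:3]=R;T[:3,3]=p; C=T@np.array(d["mount"]); Rc=C[:3,:3].T
    d["rvec"]=cv2.Rodrigues(Rc)[0].ravel(); d["tvec"]=-Rc@C[:3,3]
    np.savez(f.replace('.png','.npz'),**d); return d,o,p,R
E
python3 - <<'E'
from h import *
d,o,p,R=wsave("pics/w2.png"); print(o["t"],o["q"],p,R.round(3))
E
```

```text
2.55 [-8.06392105e-02 -7.19543759e-02  1.67159606e+00 -1.51590622e-05
  1.54290951e+00 -6.90708189e-01] [0.58005217 0.0275608  0.25364625] [[-0.573  0.82  -0.001]
 [ 0.82   0.573  0.   ]
 [ 0.001 -0.001 -1.   ]]
```

View pics/w2.png

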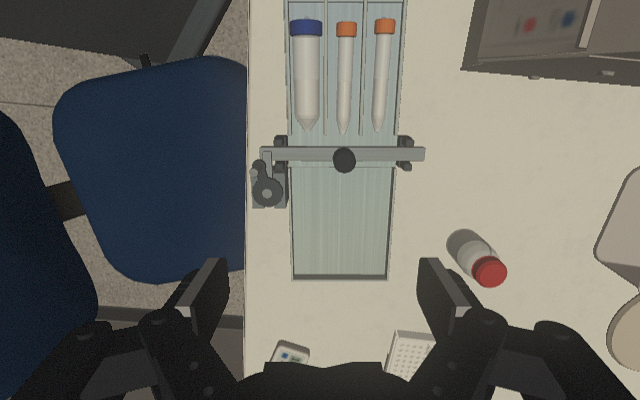

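The wrist view shows the cradle square to the image: knob (344,160), bar ends (261,153) and (425,154), crank disc (267,191), post near (257,170), caps blue (306,27) and orange (346,29), (384,24). I'll zoom in on the crank.

Run:
```python
from h import *
i=cv2.imread("pics/w2.png")
cv2.imwrite("pics/w2z.png",cv2.resize(i[135:215,240:300],None,fx=7,fy=7,interpolation=cv2.INTER_CUBIC))
d=dict(np.load("pics/w2.npz"))
P=lambda u,v,z:cast(d,u,v,z)[:2]
W=[P(344,160,.078),P(293,279,.018),P(388,279,.018),P(261,154,.032),P(425,154,.032),P(267,191,.05)]
L=[[0,0],[-.064,-.18],[.064,-.18],[-.097,0],[.097,0],[-.088,-.042]]
o,th,R,e=fit2(W,L); print(o,np.degrees(th),(e@R*1000).round(1).tolist())
for n,p in dict(cap1=(384,24,.034),cap2=(346,29,.034),wide=(306,27,.046),tip1=(377,131,.023),tip2=(343,134,.023),post=(257,170,.078)).items():
    w=P(*p); print(n,w,(R.T@(w-o)*1000).round(1))
```

```text
[0.59473059 0.04919943] 35.1283083948397 [[1.4, -0.4], [1.1, -1.7], [-1.9, -1.2], [-1.1, 1.6], [0.5, 2.3], [0.2, -0.5]]
cap1 [0.55056893 0.18276931] [ 40.7 134.7]
cap2 [0.52094961 0.15638032] [  1.3 130.1]
wide [0.48722885 0.13275328] [-39.8 130.2]
tip1 [0.61427618 0.0916913 ] [40.4 23.5]
tip2 [0.58356339 0.06599703] [ 0.5 20.2]
post [ 0.52486898 -0.01201905] [-92.4  -9.9]
```

View pics/w2z.png

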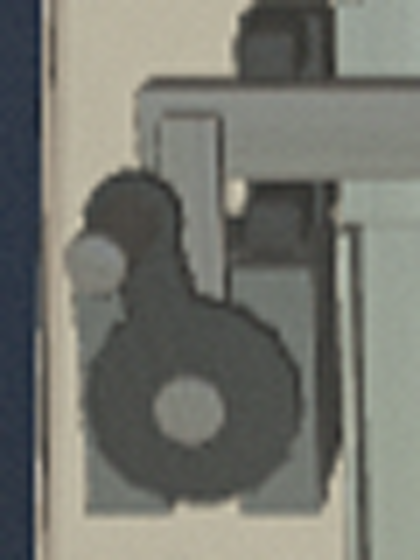

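The crop shows the post's top at (97,262), leaning from its arm end at (132,215), and the axis at (188,410), so the crank is at about 0.28 rad. I'll approach the post.

Call:
servo_tool(
  increments=[
    [[5,0,-3.6,2,0],[4,-0.2,-7.2,5,0],[4,-0.2,-7.2,9,0],[4,-0.2,-7.2,12,0],[4,-0.2,-7.2,12,0]],
  ],
)

```text
t: 3.1
tool_pos: [0.5184, -0.0148, 0.1287]
tool_rot: [-1.449, -2.776, 0.005]
contact_force: [-0.0, 0.1, 0.2]
opening: 0.0401
grip_force: 0.0
```

Run:
```python
from h import *
d,o,p,R=wsave("pics/w3.png"); print(o["t"],p,R.round(3))
O=np.array([.5947,.0492]);th=np.radians(35.13);c,s=np.cos(th),np.sin(th);Rc=np.array([[c,-s],[s,c]])
print((Rc.T@(p[:2]-O)*1000).round(1), proj(d,[*(O+Rc@[-.0968,-.0112]),.078]),proj(d,p))
i=cv2.imread("pics/w3.png"); cv2.imwrite("pics/w3z.png",cv2.resize(i[130:350,190:450],None,fx=2,fy=2))
```

```text
3.1 [ 0.51843193 -0.01475876  0.12873743] [[-0.572  0.82  -0.01 ]
 [ 0.821  0.572  0.002]
 [ 0.007 -0.007 -1.   ]]
[-99.2  -8.4] [325.31277458 215.32826387] [320.99717443 244.14263547]
```

View pics/w3z.png

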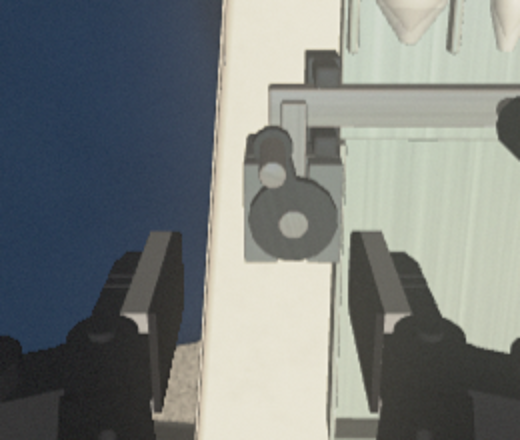

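The post's top is at crop (273,175), right between the pads and slightly ahead of them. I'll descend.

Call:
servo_tool(
  increments=[
    [[4,-0.2,0,2.7,0],[4,-0.2,0,5.4,0],[4,-0.2,0,5.4,0]],
  ],
)

```text
t: 3.45
tool_pos: [0.5224, -0.0164, 0.0788]
tool_rot: [-1.45, -2.783, 0.002]
contact_force: [-0.7, -0.3, -0.4]
opening: 0.0402
grip_force: 0.0
```

```bash
cat >> h.py <<'E'
O=np.array([.5947,.0492]);th=np.radians(35.13);c_,s_=np.cos(th),np.sin(th);Rc=np.array([[c_,-s_],[s_,c_]])
def loc(p): return np.r_[Rc.T@(np.array(p)[:2]-O),p[2]]*1000
E
python3 - <<'E'
from h import *
o,p,R=tool();print(o["t"],loc(p).round(1),R[2].round(3)); d=dict(np.load("pics/w3.npz"));print(loc(cast(d,326.5,217.5,.078)))
E
```

```text
3.45 [-96.9 -12.1  78.8] [ 0.003 -0.003 -1.   ]
[-95.98532203 -12.80388076  78.        ]
```

Call:
servo_tool(
  increments=[
    [[3,0,0.1,0.4,0],[0.5,0,0.1,0.5,0],[0.5,0,0.1,0.5,0],[0.5,0,0.1,0.5,0],[0.5,0,0.1,0.5,0]],
  ],
  newtons=25,
)

```text
t: 3.95
tool_pos: [0.5249, -0.0162, 0.076]
tool_rot: [1.451, 2.785, 0.001]
contact_force: [-0.1, -0.5, -0.7]
opening: 0.0048
grip_force: 0.0
```

Run:
```python
from h import *
d,o,p,R=wsave("pics/w4.png"); print(o["t"],loc(p),o["opening"],o["grip_force"],proj(d,p),proj(d,p+R[:,2]*.019))
i=cv2.imread("pics/w4.png"); cv2.imwrite("pics/w4z.png",cv2.resize(i[150:300,220:420],None,fx=3,fy=3))
```

```text
3.95 [-94.70421903 -13.38554979  76.03558605] 0.004814098038785092 0.0 [320.98016885 244.1250028 ] [321.11109875 229.81873236]
```

View pics/w4z.png

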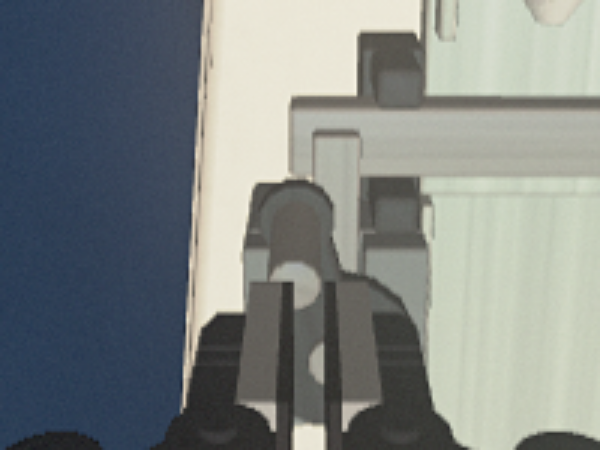

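The pads' tips (crop row 283) overlie the post's top at (295,285), so they closed just above it or at its edge. I'll reopen, go a little lower and close again.

Call:
servo_tool(
  increments=[
    [[3,0,0,0,0],[3,0,0,0,0],[3,0.2,-0.1,0.5,0],[3,0.2,-0.1,0.6,0],[3,0.2,-0.1,0.6,0]],
  ],
)

```text
t: 4.5
tool_pos: [0.5219, -0.015, 0.0686]
tool_rot: [-1.451, -2.785, 0.001]
contact_force: [0.5, -0.2, 0.3]
opening: 0.0302
grip_force: 0.0
```

Call:
servo_tool(
  increments=[
    [[0.3,0,0,0,0],[0.3,0,0,0,0],[0.3,0,0,0,0],[0.3,0,0,0,0]],
  ],
)

```text
t: 4.9
tool_pos: [0.5226, -0.0151, 0.0693]
tool_rot: [1.451, 2.786, 0.0]
contact_force: [0.1, 0.3, 0.0]
opening: 0.0034
grip_force: 0.0
```

The pads closed on nothing again. From the opening in pixels (40.1 mm = 84.5 px gives depth 0.156 m), the fingertips sit about 17–20 mm *behind* the reported TCP, not 19 mm ahead of it. I'll test this by going lower.

Call:
servo_tool(
  increments=[
    [[3,0,0,0,0],[3,0,0,0.3,0],[3,0,0,1,0],[3,0,0,1.8,0],[3,0,0,1.8,0]],
  ],
)

```text
t: 5.4
tool_pos: [0.521, -0.0148, 0.0491]
tool_rot: [-1.45, -2.783, 0.002]
contact_force: [-0.4, 0.3, -0.3]
opening: 0.03
grip_force: 0.0
```

Call:
servo_tool(
  increments=[
    [[0.3,0,0,0,0],[0.3,0,0,0,0],[0.3,0,0,0,0],[0.3,0,0,0,0]],
  ],
)

```text
t: 5.8
tool_pos: [0.5221, -0.015, 0.051]
tool_rot: [-1.451, -2.786, 0.0]
contact_force: [-1.0, 1.0, -1.9]
opening: 0.0084
grip_force: 24.3
```

It gripped the post at TCP z 0.051, which confirms the tips are about 17 mm above the reported TCP. I'll regrip lower for a firm hold.

Call:
servo_tool(
  increments=[
    [[2.5,0,0,0,0],[2.5,0,0,0.4,0],[2.5,0,0,1.1,0],[2.5,0,0,1.1,0],[0.3,0,0,1.1,0]],
  ],
)

```text
t: 6.3
tool_pos: [0.5222, -0.015, 0.0398]
tool_rot: [-1.451, -2.786, 0.0]
contact_force: [0.3, -0.3, 0.6]
opening: 0.0117
grip_force: 0.0
```

Call:
servo_tool(
  increments=[
    [[0.3,0,0,0,0],[0.3,0,0,0,0],[0.3,0,0,0,0]],
  ],
)

```text
t: 6.6
tool_pos: [0.5222, -0.0151, 0.04]
tool_rot: [-1.451, -2.786, 0.0]
contact_force: [-0.1, 0.2, -3.9]
opening: 0.0086
grip_force: 25.1
```

Run:
```python
from h import *
o,p,R=tool();print(o["t"],loc(p).round(1),R[2].round(3),o["opening"],o["grip_force"])
```

```text
6.6 [-96.3 -10.9  40. ] [ 0. -0. -1.] 0.00858415723062475 25.132265388965607
```

Post held. Now I'll swing it round the arc.

Call:
servo_tool(
  increments=[
    [[0.3,-0.27,-0.65,0,0],[0.3,-0.63,-1.18,0,0],[0.3,-1.09,-1.63,0,0],[0.3,-1.63,-1.97,0,0],[0.3,-2.22,-2.2,0,0]],
  ],
)

```text
t: 7.1
tool_pos: [0.5162, -0.0448, 0.0399]
tool_rot: [-1.449, -2.784, -0.003]
contact_force: [-0.5, 4.0, -1.7]
opening: 0.0086
grip_force: 25.4
```

Call:
servo_tool(
  increments=[
    [[0.3,-0.63,-0.11,0,0],[0.3,-1.27,-0.09,0,0],[0.3,-1.89,0.05,0,0],[0.3,-2.48,0.32,0,0],[0.3,-2.99,0.69,0,0]],
  ],
)

```text
t: 7.6
tool_pos: [0.5358, -0.0707, 0.0399]
tool_rot: [-1.445, -2.783, 0.02]
contact_force: [-16.3, -16.0, 7.4]
opening: 0.0089
grip_force: 26.7
```

Run:
```python
from h import *
o,p,R=tool();l=loc(p);print(o["t"],l.round(1),np.arctan2(-(l[0]+88),l[1]+42),np.hypot(l[0]+88,l[1]+42),o["opening"],o["grip_force"],o["contact_force"])
```

```text
7.6 [-117.1  -64.2   39.9] 2.2208286028813533 36.616054651372835 0.008941644207843366 26.692760288715363 [-16.29588707 -15.96834735   7.43484671]
```

The tool is 4.6 mm outside the arc with 22 N sideways, so the post has probably slipped along the pads and lags at about 2 rad. I'll loosen the grip and push it round with the pad.

Call:
servo_tool(
  increments=[
    [[1.6,0.5,-0.3,0,0],[1.6,0.6,-0.3,0,0],[1.6,0.6,-0.1,0,0],[1.6,0.5,0.2,0,0],[1.6,0.3,0.5,0,0]],
  ],
)

```text
t: 8.1
tool_pos: [0.5407, -0.0652, 0.0405]
tool_rot: [1.448, 2.788, -0.018]
contact_force: [-9.2, -18.3, 3.7]
opening: 0.016
grip_force: 9.1
```

Run:
```python
from h import *
d,o,p,R=wsave("pics/w5.png");l=loc(p);print(o["t"],l.round(1),o["opening"],o["contact_force"])
i=cv2.imread("pics/w5.png"); cv2.imwrite("pics/w5z.png",cv2.resize(i[130:330,200:460],None,fx=3,fy=3)[:,:780])
for q in (1.8,2,2.2,2.4,2.6): print(q,[((proj(d,[*(O+Rc@[-.088-.032*np.sin(q),-.042+.032*np.cos(q)]),z])-[200,130])*3).round() for z in (.078,.05)])
```

```text
8.1 [-110.1  -62.5   40.5] 0.01596063417650294 [ -9.18301539 -18.30008743   3.65581536]
1.8 [array([294., 378.]), array([307., 296.])]
2 [array([309., 416.]), array([320., 329.])]
2.2 [array([333., 450.]), array([340., 359.])]
2.4 [array([362., 479.]), array([365., 384.])]
2.6 [array([398., 501.]), array([395., 403.])]
```

View pics/w5z.png

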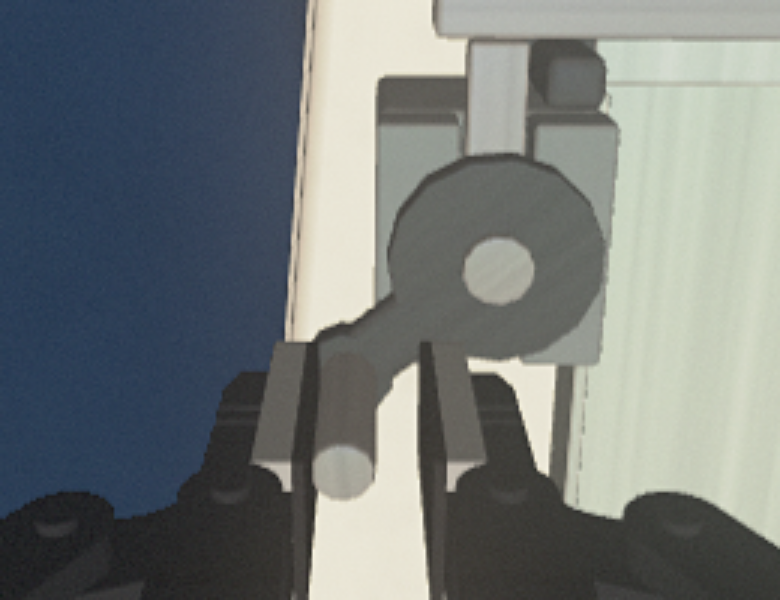

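The post (top at (343,472)) stands against the left pad at about 2.2 rad, and the bolt is already past the bar's end. I'll keep pushing along the tangent.

Call:
servo_tool(
  increments=[
    [[1.6,-0.6,0.3,0,0],[1.6,-1.0,0.7,0,0],[1.6,-1.3,1.2,0,0],[1.6,-1.5,1.8,0,0],[1.6,-1.6,2.4,0,0]],
  ],
)

```text
t: 8.65
tool_pos: [0.5692, -0.0625, 0.0402]
tool_rot: [-1.447, -2.784, 0.012]
contact_force: [-18.2, -15.2, 10.6]
opening: 0.0161
grip_force: 12.3
```

Run:
```python
from h import *
o,p,R=tool();l=loc(p);print(o["t"],l.round(1),o["opening"],np.round(Rc.T@o["contact_force"][:2],1))
```

```text
8.65 [-85.2 -76.7  40.2] 0.01614680947522113 [-23.6  -1.9]
```

The tool is held at the stop: the pad puts the post at x -88, and it resists with 24 N. I'll back off, rise and go to the knob.

Call:
servo_tool(
  increments=[
    [[2.2,0,-0.6,0,0],[2.2,0,-0.6,-2,0],[4,0,-0.6,-6.5,0],[6,3,3,-6.5,0],[6,6.5,6.5,-6.5,0]],
  ],
)

```text
t: 9.15
tool_pos: [0.5896, 0.0308, 0.1082]
tool_rot: [1.453, 2.78, 0.006]
contact_force: [0.4, 0.2, -0.5]
opening: 0.0596
grip_force: 0.0
```

Call:
servo_tool(
  increments=[
    [[6,0.8,1.7,0,0],[6,0.8,1.7,0,0]],
  ],
)

```text
t: 9.35
tool_pos: [0.5973, 0.0491, 0.1054]
tool_rot: [1.445, 2.789, 0.002]
contact_force: [0.4, -0.3, -0.3]
opening: 0.06
grip_force: 0.0
```

Run:
```python
from h import *
d,o,p,R=wsave("pics/w6.png");l=loc(p);print(o["t"],l.round(1),o["opening"],R[2].round(3),o["contact_force"])
g=d["img"].max(2); k=proj(d,[*O,.078]).astype(int); print(k)
u0,v0=k[0]-60,max(k[1]-60,0); n,L,s,c=cv2.connectedComponentsWithStats((g[v0:k[1]+60,u0:k[0]+60]<50).astype(np.uint8))
for j in range(1,n):
    if s[j,4]>60: print(s[j]+[u0,v0,0,0,0],c[j]+[u0,v0],loc(cast(d,*(c[j]+[u0,v0]),.07)).round(1))
```

```text
9.35 [  2.   -1.6 105.4] 0.060040959980339696 [ 0.     0.001 -1.   ] [ 0.37430769 -0.34698151 -0.25978558]
[317 221]
[257 250   3  31  62] [257.62903226 267.96774194] [-40.8 -36.8  70. ]
```

Call:
servo_tool(
  increments=[
    [[6,0.15,-0.2,2.5,0],[6,0.15,-0.2,5,0],[6,0.15,-0.2,7.4,0],[6,0.15,-0.2,7.4,0]],
  ],
)

```text
t: 9.8
tool_pos: [0.5902, 0.0453, 0.0268]
tool_rot: [-1.45, -2.778, 0.006]
contact_force: [-1.3, -0.1, -0.1]
opening: 0.0602
grip_force: 0.0
```

Call:
servo_tool(
  increments=[
    [[1.5,0,0,0,0],[1.5,0,0,0,0],[1.5,0,0,0,0],[1.5,0,0,0,0],[1.5,0,0,0,0]],
  ],
  newtons=50,
)

```text
t: 10.3
tool_pos: [0.5955, 0.046, 0.0334]
tool_rot: [1.45, 2.784, 0.001]
contact_force: [-1.9, -1.8, 6.4]
opening: 0.0225
grip_force: 49.6
```

Run:
```python
from h import *
d,o,p,R=wsave("pics/w7.png");l=loc(p);print(o["t"],l.round(1),o["q"],o["opening"],o["grip_force"])
m=np.array([.4131,.349]); print("mat local",loc([*m,0]), "disp",(R.T@np.r_[m-p[:2],0]).round(3))
```

```text
10.3 [-1.2 -3.1 33.4] [-4.70734087e-02  1.63229312e-01  1.81384012e+00 -8.49296417e-04
  1.16139271e+00 -6.57284698e-01] 0.0225084276816483 49.61103527108207
mat local [ 23.99368627 349.68972393   0.        ] disp [ 0.353  0.024 -0.001]
```

Knob gripped (22.5 mm, 50 N). I'll lift straight up, then move away from the centrifuge before travelling along the cradle.

Call:
servo_tool(
  increments=[
    [[1.5,0,0,-1,0],[1.5,0,0,-2.5,0],[1.5,0,0,-4.5,0],[1.5,0,0,-7,0],[1.5,0,0,-10,0]],
  ],
)

```text
t: 10.85
tool_pos: [0.5928, 0.0468, 0.1316]
tool_rot: [-1.45, -2.784, 0.001]
contact_force: [-0.1, -0.2, -3.2]
opening: 0.0219
grip_force: 49.4
```

Run:
```python
from h import *
d,o,p,R=wsave("pics/w8.png");l=loc(p);print(o["t"],l.round(1),o["opening"],o["grip_force"],o["contact_force"])
# crank check in the image, expected post pixel
for q in(2.8,3.0,3.14): print(q,proj(d,[*(O+Rc@[-.088-.032*np.sin(q),-.042+.032*np.cos(q)]),.078]).round())
t=dict(np.load("pics/top0.npz"))
for u,v in((205,222),(283,182),(195,222)): print(loc(cast(t,u,v,0.0)).round())
i=cv2.cvtColor(d["img"],cv2.COLOR_RGB2GRAY); k=proj(d,[*(O+Rc@[-.088,-.074]),.078]).astype(int); print(i[k[1]-12:k[1]+13:3,k[0]-15:k[0]+16:3])
```

```text
10.85 [ -2.9  -0.9 131.6] 0.021862933436064904 49.36210335697979 [-0.06724794 -0.21663423 -3.21091048]
2.8 [196. 298.]
3.0 [204. 300.]
3.14 [210. 300.]
[157. 390.   0.]
[125. 104.   0.]
[175. 417.   0.]
[[ 51 153 177 186 186 114  70  69  68  64  89]
 [ 48 159 176 185 191  64  69  69  68  83 187]
 [ 47 158 176 189  89  65  47  45  49 182 188]
 [ 52 162  89  29  38  28  31  34  35  36  19]
 [ 50  34  32  33  36  36  36  36  36  38  29]
 [ 29  33  35  33  32  30  31  37  37  38  36]
 [ 25  32  27  50  49  46  41  32  37  33  34]
 [ 32  30  34  32  48  37  31  36  32  32  35]
 [ 28  32  33  32  31  34  37  31  38  42  39]]
```

Call:
servo_tool(
  increments=[
    [[1.5,1.2,-1.4,0,0],[1.5,2.5,-2.8,0,0],[1.5,4,-4.5,0,0],[1.5,5.5,-6,0,0],[1.5,6.5,-7,0,0]],
  ],
)

```text
t: 11.4
tool_pos: [0.4977, 0.0601, 0.1307]
tool_rot: [-1.45, -2.785, -0.0]
contact_force: [0.4, -0.8, -1.8]
opening: 0.0223
grip_force: 49.5
```

Run:
```python
from h import *
t=save("top","pics/top1.png"); i=cv2.cvtColor(t["img"],cv2.COLOR_RGB2GRAY)
for q in(2.6,2.8,3.0,3.14): print(q,proj(t,[*(O+Rc@[-.088-.032*np.sin(q),-.042+.032*np.cos(q)]),.07]).round(1))
a=proj(t,[*(O+Rc@[-.088,-.042]),.05]).astype(int); print(a); print(i[a[1]-12:a[1]+9,a[0]-9:a[0]+18])
```

```text
2.6 [367.2 204.1]
2.8 [366.8 202.2]
3.0 [366.1 200.3]
3.14 [365.3 199.1]
[356 205]
[[ 55  51  58  67  63  67  65  66  83  93  60  69 131 171 187 183 183 182
  178 171 157 158 177 194 205 212 206]
 [ 59  45  61  70  64  66  69  67  79  85  54  69 134 173 187 180 181 168
  158 157 163 178 199 207 212 210 213]
 [ 55  53  67  63  66  64  70  69  75  77  53  81 144 172 181 179 167 159
  155 172 191 199 210 209 214 209 214]
 [ 50  43  59  65  67  66  68  66  78  65  52  80 142 174 171 158 165 168
  175 197 207 211 211 211 210 209 209]
 [ 53  50  61  73  70  65  67  68  71  70  50  68 131 166 158 154 171 189
  194 201 206 207 208 211 210 209 207]
 [ 46  44  65  65  62  70  57  63  68  65  44  70 118 153 168 182 191 196
  183 187 196 208 212 210 211 208 211]
 [ 48  49  58  66  67  67  65  68  73  63  45  66 115 157 182 192 183 165
  158 160 177 202 212 210 208 209 208]
 [ 46  50  65  67  67  63  64  69  64  55  41  73 123 161 185 173 142 117
  110 121 154 194 211 211 210 211 211]
 [ 45  40  62  67  69  68  65  67  67  54  35  72 114 148 161 136  98  73
   80  96 144 195 214 213 209 211 207]

[... 656 characters left out ...]
 209 213 211 210 211]
 [ 38  36  61  69  71  66  66  64  74  87 110 103  80  72  77  99 111 132
  157 187 208 212 213 210 209 213 209]
 [ 31  49  66  65  64  62  69  58  71  77  88  88  74  72  84  99 115 128
  154 190 206 214 208 209 213 210 211]
 [ 23  38  57  67  70  59  61  70  71  67  68  67  74  76  80  96 116 138
  181 201 210 211 209 214 213 211 209]
 [ 35  47  65  68  70  64  62  66  68  73  80  84  88  77  74 104 132 169
  198 211 213 212 212 210 208 202 193]
 [ 35  33  57  69  64  64  62  68  80  86  94 103 103  91 107 132 167 197
  209 209 214 213 206 203 199 183 160]
 [ 42  38  62  66  72  66  71  70  90 107 107 111 119 131 152 181 200 212
  210 213 209 205 197 187 171 149 111]]
```

Call:
servo_tool(
  increments=[
    [[1.5,3,0,0,-6],[1.5,7,0,0,-12],[1.5,11,0,0,-18],[1.5,15,0,0,-24],[1.5,18,0,0,-30]],
  ],
)

```text
t: 11.95
tool_pos: [0.3949, 0.2087, 0.1312]
tool_rot: [-0.673, -3.069, -0.002]
contact_force: [-0.1, -0.4, -3.6]
opening: 0.0225
grip_force: 49.6
```

Call:
servo_tool(
  increments=[
    [[1.5,0,0,0,-6],[1.5,0,0,0,-6],[1.5,0,0,0,-6]],
  ],
)

```text
t: 12.25
tool_pos: [0.3964, 0.2071, 0.1313]
tool_rot: [0.523, 3.098, 0.0]
contact_force: [0.1, -0.2, -2.8]
opening: 0.0222
grip_force: 49.7
```

Run:
```python
from h import *
d,o,p,R=wsave("pics/w9.png");l=loc(p);print(o["t"],p.round(3),l.round(1),o["opening"],o["grip_force"],R.round(3)[:2,:2])
m=np.array([.4131,.349])-.015*np.array([np.cos(1.24),np.sin(1.24)]); print("disp tool",(R.T@np.r_[m-p[:2],0]*100).round(2))
# bar axis in wrist image: bright steel pixels near z=bar; mat in image
h=cv2.cvtColor(d["img"],cv2.COLOR_RGB2HSV); print([h[v,u].tolist() for v,u in((262,200),(262,440),(240,200),(280,200))])
for z in(.04,.05,.06): print(proj(d,p+R@[0,-.08,0]+[0,0,-z*0.5+.0]))
```

```text
12.25 [0.396 0.207 0.131] [-71.3 243.2 131.3] 0.022198446038744088 49.65440627653152 [[-0.945  0.328]
 [ 0.328  0.945]]
disp tool [ 3.07 12.46  0.  ]
[[109, 58, 70], [23, 22, 235], [28, 19, 171], [23, 34, 224]]
[187.0648579  228.33159561]
[190.26762225 225.04152015]
[193.32230876 221.90355929]
```

The top image puts the crank arm at its stop: dark post at about (365,201), which matches 3.14 rad. Next I'll move over the mat and lower.

Call:
servo_tool(
  increments=[
    [[1.5,0.6,2.5,0,0],[1.5,1.2,5.5,0,0],[1.5,2,8.5,1,0],[1.5,2.6,11,2.5,0],[1.5,3,12.4,4,0]],
  ],
)

```text
t: 12.8
tool_pos: [0.4094, 0.3355, 0.0911]
tool_rot: [0.522, 3.097, 0.002]
contact_force: [-1.4, -0.1, -3.8]
opening: 0.0227
grip_force: 49.9
```

Call:
servo_tool(
  increments=[
    [[1.5,0,0,1.5,0],[1.5,0,0,3,0],[1.5,0,0,4.5,0],[1.5,0,0,5.5,0],[1.5,0,0,5.5,0]],
  ],
)

```text
t: 13.3
tool_pos: [0.4071, 0.3326, 0.0341]
tool_rot: [-0.52, -3.095, 0.004]
contact_force: [-0.6, -0.4, -2.4]
opening: 0.0224
grip_force: 49.9
```

Run:
```python
from h import *
d,o,p,R=wsave("pics/w10.png");print(o["t"],p.round(4),o["opening"],o["grip_force"],o["contact_force"])
m=np.array([.4131,.349]); print("mat mid in tool cm",(R.T@np.r_[m-p[:2],0]*100).round(2))
# mat seen by the wrist camera
g=d["img"].max(2); pr=[proj(d,[*(m+np.array([[np.cos(a),-np.sin(a)],[np.sin(a),np.cos(a)]])@np.array(q)),.003]).round() for a in(1.2402,) for q in((.105,.04),(-.105,.04),(-.105,-.04),(.105,-.04))]; print(pr)
# dark runs along column just right/left of the gripper
for u in(150,200,440,490): 
    c=np.where(g[:,u]<60)[0]; print(u,c[:1],c[-1:],len(c))
```

```text
13.3 [0.4071 0.3326 0.0341] 0.02239956113800614 49.903486501425505 [-0.64629203 -0.41683143 -2.43003578]
mat mid in tool cm [-0.03  1.75 -0.01]
[array([529., 159.]), array([173., 160.]), array([190., 278.]), array([506., 277.])]
150 [0] [399] 111
200 [59] [398] 149
440 [186] [393] 152
490 [162] [399] 86
```

Call:
servo_tool(
  increments=[
    [[1.5,0,0,0.4,0],[1.5,0,0,0.8,0],[1.5,0,0,1.2,0],[1.5,0,0,1.4,0],[1.5,0,0,1.5,0]],
  ],
)

```text
t: 13.85
tool_pos: [0.4081, 0.334, 0.021]
tool_rot: [-0.519, -3.098, 0.0]
contact_force: [0.2, 0.0, -2.8]
opening: 0.0223
grip_force: 49.9
```

Call:
servo_tool(
  increments=[
    [[1.5,0,0,0.15,0],[1.5,0,0,0.3,0],[1.5,0,0,0.3,0]],
  ],
)

```text
t: 14.15
tool_pos: [0.4082, 0.334, 0.018]
tool_rot: [-0.519, -3.098, 0.0]
contact_force: [0.2, -0.4, -2.5]
opening: 0.0226
grip_force: 49.9
```

Call:
servo_tool(
  increments=[
    [[1.5,0,0,0.1,0],[1.5,0,0,0.2,0],[1.5,0,0,0.2,0]],
  ],
)

```text
t: 14.45
tool_pos: [0.4085, 0.3342, 0.0164]
tool_rot: [0.519, 3.098, 0.0]
contact_force: [-0.7, -0.1, -1.3]
opening: 0.0223
grip_force: 50.1
```

Call:
servo_tool(
  increments=[
    [[1.5,0,0,0.1,0],[1.5,0,0,0.2,0],[1.5,0,0,0.2,0]],
  ],
)

```text
t: 14.75
tool_pos: [0.4087, 0.3341, 0.0164]
tool_rot: [-0.519, -3.098, 0.001]
contact_force: [-5.8, -5.3, 12.0]
opening: 0.0227
grip_force: 51.4
```

Firmly seated (12 N). I'll release and rise straight up.

Call:
servo_tool(
  increments=[
    [[3.2,0,0,-0.2,0],[4.5,0,0,-0.2,0],[6,0,0,-0.2,0],[6,0,0,-0.2,0],[6,0,0,-0.2,0]],
  ],
)

```text
t: 15.25
tool_pos: [0.4082, 0.334, 0.016]
tool_rot: [-0.519, -3.098, 0.0]
contact_force: [0.1, 0.3, -0.4]
opening: 0.06
grip_force: 0.0
```

Call:
servo_tool(
  increments=[
    [[6,0,0,-2,0],[6,0,0,-5,0],[6,0,0,-9,0],[6,0,0,-13,0],[6,0,0,-16,0]],
  ],
)

```text
t: 15.75
tool_pos: [0.4089, 0.3345, 0.179]
tool_rot: [0.519, 3.096, 0.003]
contact_force: [0.1, 0.2, -0.6]
opening: 0.0598
grip_force: 0.0
```

Run:
```python
from h import *
d,o,p,R=wsave("pics/w11.png");print(o["t"],p.round(4),o["q"],o["opening"])
# knob and bar seen on the mat: knob stays near tool axis?
h=cv2.cvtColor(d["img"],cv2.COLOR_RGB2HSV); a=proj(d,[.4085,.334,.06]);b=[proj(d,[.4085+s*.097*np.cos(1.2375),.334+s*.097*np.sin(1.2375),.015]) for s in(-1,1)]; print(a,b)
u,v=a.astype(int); print(h[v-20:v+21:5,u-20:u+21:5,2]); 
for e in b:
    u,v=e.astype(int); print(h[v-15:v+16:5,u-20:u+21:5,2])
# the slim caps by colour
t=save("top","pics/top2.png"); hh=cv2.cvtColor(t["img"],cv2.COLOR_RGB2HSV)
k=((hh[...,0]<18)&(hh[...,1]>150)&(hh[...,2]>120)).astype(np.uint8); n,L,s,c=cv2.connectedComponentsWithStats(k)
for j in range(1,n):
    if s[j,4]>3 and 270<c[j][0]<350 and 170<c[j][1]<240: print(c[j],s[j,4],loc(cast(t,*c[j],.03)).round(1))
```

```text
15.75 [0.4089 0.3345 0.179 ] [ 5.44646977e-01 -1.58340478e-01  1.87552131e+00  4.26123774e-05
  1.42161939e+00 -6.94116476e-01] 0.05979886382287454
[320.68813715 182.71524605] [array([224.94030552, 170.64981832]), array([416.5641622 , 170.63234532])]
[[ 88  92  90  88  92  90  88  89  85]
 [130 134 134  47  49  49  63 133 129]
 [129 131 100  56  51  52  47 133 132]
 [120 121  50  61  56  57  57  94 122]
 [ 57  53  52  59  58  53  59  50  53]
 [ 57  54  55  58  58  59  58  57  61]
 [ 62  63  59  54  60  55  59  59  57]
 [ 61  63  60  61  62  57  60  59  59]
 [ 61  61  61  61  60  62  58  58  62]]
[[129 187 189 187 187 186 189  59  61]
 [179 185 188 185 186 165 163  64  58]
 [189 190 186 184 190 139 141 139 139]
 [186 189 186 185 189 129 134 135 130]
 [188 188 188 185 185 135 136 137 134]
 [185 186 189 187 190 186 186  58  60]
 [185 188 188 189 187 186 189  66  60]]
[[ 61  60  64  60  61  66  65  62  65]
 [ 63  65  64  60  61  63  65  66  68]
 [129 131 130 130 134  60  67  64  64]
 [133 133 130 132 133  60  64  66  60]
 [135 134 131 134 135  63  62  63  57]
 [ 56  56  60  58  60  65  62  62  81]
 [ 59  58  60  61  60  62  66  63 164]]
[288.6 205.8] 10 [ 39.9 135.3  30. ]
[296.38461538 215.53846154] 13 [ -1.1 132.4  30. ]
```

The bar lies flat on the mat, with bar pixels exactly where predicted. The slim caps are at cradle (40,135) and (-1,132). I'll go behind the middle slim tube, turning back to the cradle's axes and shutting the fingers.

Call:
servo_tool(
  increments=[
    [[4,-2.7,-2.2,0,7.2],[2,-5.4,-4.5,0,14.4],[0,-8.2,-6.7,0,21.6],[0,-11,-8.9,0,28.8],[0,-13.6,-11.1,0,36]],
  ],
  newtons=20,
)

```text
t: 16.35
tool_pos: [0.5008, 0.1834, 0.1748]
tool_rot: [-1.458, -2.781, 0.002]
contact_force: [0.1, -0.8, -1.0]
opening: 0.0004
grip_force: 0.0
```

Call:
servo_tool(
  increments=[
    [[0,0,0,0,0],[0,0,0,0,0]],
  ],
)

```text
t: 16.55
tool_pos: [0.5002, 0.1844, 0.175]
tool_rot: [-1.451, -2.784, 0.001]
contact_force: [0.1, 0.2, -0.5]
opening: -0.0
grip_force: 0.0
```

Run:
```python
from h import *
d,o,p,R=wsave("pics/w12.png");print(o["t"],loc(p).round(1),np.degrees(np.arctan2(R[1,1],R[0,1])),R[2].round(3),o["opening"])
h=cv2.cvtColor(d["img"],cv2.COLOR_RGB2HSV)
for nm,k,z in(("or",(h[...,0]<18)&(h[...,1]>130)&(h[...,2]>100),.03),("bl",(h[...,0]>105)&(h[...,0]<130)&(h[...,1]>130)&(h[...,2]>60),.04)):
    n,L,s,c=cv2.connectedComponentsWithStats(k.astype(np.uint8))
    for j in range(1,n):
        if s[j,4]>80: 
            x,y,w,hh,a=s[j]; print(nm,s[j],loc(cast(d,*c[j],z)).round(1),"rear",loc(cast(d,c[j][0],y,z)).round(1),"front",loc(cast(d,c[j][0],y+hh,z)).round(1))
```

```text
16.55 [  0.5 164.9 175. ] 34.95061096853916 [ 0.001 -0.002 -1.   ] -4.252833786050593e-05
or [355 200  20  15 244] [ 42.5 133.2  30. ] rear [ 42.2 141.1  30. ] front [ 42.7 125.4  30. ]
or [314 203  20  15 246] [  2.  130.6  30. ] rear [  2.  138.2  30. ] front [  2.  122.3  30. ]
bl [108 253  23  24 109] [-203.3   77.1   40. ] rear [-201.    89.3   40. ] front [-206.3   61.9   40. ]
```

Caps: tube 1 at x 42 with its rear at y 141, and tube 2 at x 2 with its rear at y 138. I'll descend behind tube 2.

Call:
servo_tool(
  increments=[
    [[0,0,0.15,4,0],[0,0,0.15,8,0],[0,0,0.15,12,0],[0,0,0.15,15,0],[0,0,0.15,16,0]],
  ],
)

```text
t: 17.1
tool_pos: [0.4978, 0.1861, 0.0119]
tool_rot: [-1.445, -2.783, 0.007]
contact_force: [-0.7, 0.2, 0.2]
opening: 0.0001
grip_force: 0.0
```

Call:
servo_tool(
  increments=[
    [[0,0,0,0.6,0],[0,0,0,1.1,0],[0,0,0,1.1,0]],
  ],
)

```text
t: 17.4
tool_pos: [0.5027, 0.1861, 0.0062]
tool_rot: [1.45, 2.786, 0.002]
contact_force: [-0.3, 0.6, -0.1]
opening: 0.0002
grip_force: 0.0
```

```bash
cat > chk.py <<'E'
from h import *
import sys
d,o,p,R=wsave(f"pics/c{sys.argv[1]}.png");print(o["t"],loc(p).round(1),o["contact_force"],R[2].round(3))
h=cv2.cvtColor(d["img"],cv2.COLOR_RGB2HSV); k=(h[...,0]<18)&(h[...,1]>130)&(h[...,2]>80)
n,L,s,c=cv2.connectedComponentsWithStats(k.astype(np.uint8))
for j in range(1,n):
    if s[j,4]>60: print(s[j],loc(cast(d,*c[j],.03)).round(1))
E
python3 chk.py 1
```

```text
17.4 [  3.6 164.9   6.2] [-0.26416249  0.64465379 -0.12341229] [-0.001  0.002 -1.   ]
[318 333  10  11  89] [  4.1 123.9  30. ]
```

Call:
servo_tool(
  increments=[
    [[0,-0.8,-0.1,0.1,0],[0,-1.8,-0.15,0.1,0],[0,-2.8,-0.15,0.1,0],[0,-3.9,-0.15,0.1,0],[0,-5,-0.15,0.1,0]],
  ],
)

```text
t: 17.95
tool_pos: [0.5301, 0.1428, 0.0044]
tool_rot: [1.452, 2.786, 0.0]
contact_force: [-0.5, 1.1, -0.1]
opening: 0.0002
grip_force: 0.1
```

```bash
python3 chk.py 2
```

```text
17.95 [  1.  113.7   4.4] [-0.50952959  1.09736611 -0.11356223] [-0.  0. -1.]
[ 388  212   49   35 1270] [ 41.9 133.2  30. ]
```

Call:
servo_tool(
  increments=[
    [[0,-1.4,0,0,0],[0,-2.8,0,0,0],[0,-4.2,0,0,0],[0,-5.6,0,0,0],[0,-7,0,0,0]],
  ],
)

```text
t: 18.5
tool_pos: [0.5702, 0.0854, 0.0042]
tool_rot: [1.452, 2.786, 0.0]
contact_force: [-0.5, 1.0, -0.1]
opening: 0.0001
grip_force: 0.1
```

Call:
servo_tool(
  increments=[
    [[0,-1.3,0,0,0],[0,-2.6,0,0,0],[0,-3.9,0,0,0],[0,-5,0,0,0],[0,-6.1,0,0,0]],
  ],
)

```text
t: 19.0
tool_pos: [0.6049, 0.0357, 0.0041]
tool_rot: [-1.451, -2.786, 0.0]
contact_force: [-0.1, 0.9, -0.2]
opening: 0.0003
grip_force: 0.0
```

Call:
servo_tool(
  increments=[
    [[0,-0.6,0,0,0],[0,-0.8,0,0,0],[0,-0.8,0,0,0]],
  ],
)

```text
t: 19.3
tool_pos: [0.609, 0.0298, 0.0041]
tool_rot: [-1.451, -2.786, 0.0]
contact_force: [-0.2, -0.3, -0.3]
opening: 0.0001
grip_force: 0.0
```

Call:
servo_tool(
  increments=[
    [[0,1.5,0,0,0],[0,2,0,-4,0],[0,3,0,-8,0],[0,5,0,-10,0],[0,7,0,-10,0]],
  ],
)

```text
t: 19.8
tool_pos: [0.5706, 0.089, 0.1087]
tool_rot: [1.447, 2.781, 0.006]
contact_force: [0.0, 0.5, -0.2]
opening: 0.0
grip_force: 0.0
```

```bash
python3 chk.py 3
```

```text
19.8 [  3.2  46.4 108.7] [ 0.02310441  0.50557847 -0.17286139] [-0.004  0.007 -1.   ]
[363  66  30  21 578] [ 42.5 133.9  30. ]
```

Call:
servo_tool(
  increments=[
    [[0,3,0.8,0,0],[0,6,1.6,0,0],[0,9,2.6,0,0],[0,12,3.6,0,0],[0,12,3.6,0,0]],
  ],
)

```text
t: 20.35
tool_pos: [0.5262, 0.2093, 0.1017]
tool_rot: [-1.443, -2.786, 0.003]
contact_force: [-0.3, 0.1, -0.9]
opening: 0.0001
grip_force: 0.0
```

```bash
python3 chk.py 4
python3 - <<'E'
from h import *
t=save("top","pics/top3.png"); hh=cv2.cvtColor(t["img"],cv2.COLOR_RGB2HSV)
k=((hh[...,0]<18)&(hh[...,1]>120)&(hh[...,2]>120)).astype(np.uint8); n,L,s,c=cv2.connectedComponentsWithStats(k)
for j in range(1,n):
    if s[j,4]>3 and 270<c[j][0]<400 and 140<c[j][1]<240: print(c[j],s[j,4],loc(cast(t,*c[j],.02)).round(1))
E
```

```text
20.35 [ 36.2 170.4 101.7] [-0.30734704  0.10544859 -0.91791518] [ 0.003 -0.003 -1.   ]
[317 236  27  19 185] [ 45.  136.2  30. ]
[278.5  179.25] 4 [135.6 112.4  20. ]
[340. 187.] 17 [ -1.7 -40.2  20. ]
[288.64705882 205.64705882] 17 [ 42.3 134.3  20. ]
```

Tube 2 is in the pan (cap at y -40). Same for tube 1.

Call:
servo_tool(
  increments=[
    [[0,-0.2,0.1,3,0],[0,-0.2,0.1,6,0],[0,-0.2,0.1,8.5,0],[0,-0.2,0.1,9.6,0],[0,-0.2,0.1,9.6,0]],
  ],
)

```text
t: 20.95
tool_pos: [0.5296, 0.204, 0.0057]
tool_rot: [-1.451, -2.782, 0.005]
contact_force: [0.2, 0.0, 0.9]
opening: 0.0001
grip_force: 0.0
```

```bash
python3 chk.py 5
```

```text
20.95 [ 35.9 164.    5.7] [0.19961726 0.0310563  0.9127135 ] [ 0.002 -0.005 -1.   ]
```

Call:
servo_tool(
  increments=[
    [[0,-0.8,0.1,0.1,0],[0,-1.8,0.2,0.1,0],[0,-2.8,0.3,0.1,0],[0,-3.9,0.4,0.1,0],[0,-5,0.4,0.1,0]],
  ],
)

```text
t: 21.5
tool_pos: [0.5647, 0.1657, 0.0078]
tool_rot: [1.451, 2.785, 0.001]
contact_force: [-0.3, 1.3, 0.8]
opening: 0.0
grip_force: 0.1
```

Call:
servo_tool(
  increments=[
    [[0,-1.4,0,0,0],[0,-2.8,0,0,0],[0,-4.2,0,0,0],[0,-5.6,0,0,0],[0,-7,0,0,0]],
  ],
)

```text
t: 22.0
tool_pos: [0.6043, 0.108, 0.0071]
tool_rot: [-1.451, -2.786, 0.0]
contact_force: [-0.3, 0.1, 0.9]
opening: 0.0001
grip_force: 0.1
```

Call:
servo_tool(
  increments=[
    [[0,-1.3,0,0,0],[0,-2.6,0,0,0],[0,-3.9,0,0,0],[0,-5,0,0,0],[0,-6.1,0,0,0]],
  ],
)

```text
t: 22.5
tool_pos: [0.6391, 0.0584, 0.0071]
tool_rot: [-1.451, -2.786, 0.0]
contact_force: [0.6, -0.2, -1.0]
opening: -0.0001
grip_force: 0.0
```

Call:
servo_tool(
  increments=[
    [[0,-0.5,0,0,0],[0,-0.8,0,0,0],[0,-0.8,0,0,0]],
  ],
)

```text
t: 22.8
tool_pos: [0.6433, 0.0525, 0.0072]
tool_rot: [-1.451, -2.786, -0.0]
contact_force: [-1.0, 0.6, -0.2]
opening: -0.0001
grip_force: 0.0
```

Call:
servo_tool(
  increments=[
    [[0,1.5,0,0,0],[0,2,0,-4,0],[0,3,0,-8,0],[0,5,-2,-12,0],[0,7,-4,-16,0]],
  ],
)

```text
t: 23.3
tool_pos: [0.5686, 0.0885, 0.1684]
tool_rot: [-1.449, -2.786, -0.0]
contact_force: [0.4, 0.5, 0.5]
opening: 0.0005
grip_force: 0.0
```

Call:
servo_tool(
  increments=[
    [[0,4,-3,0,0],[0,8,-6,0,0],[0,12,-9,0,0],[0,12,-9,0,0],[0,12,-9,0,0]],
  ],
)

```text
t: 23.8
tool_pos: [0.4263, 0.1348, 0.167]
tool_rot: [1.448, 2.787, 0.001]
contact_force: [-0.1, 0.2, 0.3]
opening: 0.0003
grip_force: 0.0
```

Run:
```python
from h import *
t=save("top","pics/top4.png"); t0=dict(np.load("pics/top0.npz")); print(ctrl.get_obs()["t"])
for nm,im in(("before",t0),("now",t)):
    hh=cv2.cvtColor(im["img"],cv2.COLOR_RGB2HSV)
    for cn,k in(("or",(hh[...,0]<18)&(hh[...,1]>120)&(hh[...,2]>120)),("bl",(hh[...,0]>108)&(hh[...,0]<130)&(hh[...,1]>110))):
        n,L,s,c=cv2.connectedComponentsWithStats(k.astype(np.uint8))
        for j in range(1,n):
            if 4<s[j,4]<100 and 280<c[j][0]<400 and 140<c[j][1]<240: print(nm,cn,c[j].round(1),s[j,4],loc(cast(im,*c[j],.02)).round(1))
# clear crank/bystander/bar change: mean diff around each
df=cv2.absdiff(t["img"],t0["img"]).max(2)
for nm,(u,v) in dict(beaker=(208,285),bottle=(334,130),timer=(424,159)).items(): print(nm,df[v-10:v+11,u-10:u+11].mean().round(1))
i=cv2.cvtColor(t["img"],cv2.COLOR_RGB2GRAY)[195:213,352:374]; print(i)
```

```text
23.85
before or [288.6 205.8] 16 [ 41.9 134.7  20. ]
before or [296.4 215.7] 14 [1.00e-01 1.32e+02 2.00e+01]
before bl [397.2 203.5] 13 [-153.5 -162.2   20. ]
before bl [385.8 211.8] 9 [-154.4 -115.1   20. ]
before bl [383.6 215.2] 5 [-159.5 -102.5   20. ]
before bl [369.7 218.3] 9 [-142.1  -59.1   20. ]
before bl [375.9 222.2] 16 [-164.   -68.2   20. ]
before bl [380.  221.5] 6 [-169.5  -80.5   20. ]
before bl [393.  220.8] 12 [-191.7 -116.6   20. ]
before bl [366.8 227.3] 34 [-160.7  -34.1   20. ]
before bl [303.5 226. ] 22 [-40.7 132.1  20. ]
before bl [395.1 228. ] 18 [-214.4 -108.2   20. ]
before bl [388.  226.2] 5 [-196.6  -92.7   20. ]
before bl [359.1 229.9] 7 [-153.3   -8.8   20. ]
before bl [385.2 229.8] 5 [-200.9  -78.3   20. ]
before bl [388.2 230.5] 6 [-208.2  -84.8   20. ]
before bl [354.6 238. ] 29 [-166.2   18.7   20. ]
before bl [364.8 234.7] 6 [-176.4  -14.8   20. ]
before bl [370.  235.8] 10 [-188.8  -26.4   20. ]
before bl [379.7 235.4] 9 [-205.6  -52.7   20. ]
before bl [375.3 235.8] 6 [-198.6  -40.4   20. ]
before bl [390.6 236.6] 5 [-228.6  -79.5   20. ]
now or
[... 2014 characters left out ...]
2 138 172 194 202 212 211 208
  207 212 206 212]
 [ 84  70  76 100 132 138 127  96  74  75  98 133 163 190 206 213 210 209
  209 215 209 211]
 [ 82  66  80 102 127 137 125  92  77  71  97 121 148 174 195 211 210 208
  211 210 207 208]
 [ 80  67  71  83 106 117 106  83  68  76  90 118 135 154 189 206 211 210
  215 208 212 211]
 [100  83  72  75  77  83  82  75  71  84  97 116 129 157 190 209 209 208
  209 210 214 212]
 [126  91  77  72  71  70  73  77  70  87 101 113 141 179 203 210 210 208
  214 212 210 207]
 [135 106  92  81  79  76  80  83  83  83 105 131 165 197 209 212 209 213
  210 208 200 192]
 [121 108 107 101  94  98 101 105  96 106 133 167 198 210 215 212 210 207
  204 199 180 161]]
```

```bash
python3 -c "
from station import ctrl
print(ctrl.finish_job())"
```

```text
the job is handed in; nothing more can be done
None
```

I handed the job in at about 24 s: the crank is at its stop, the bar lies flat on the mat knob up, both slim tubes are in the pan, and the beaker, bottle and timer look unmoved. The hand-in returned no verdict, and I did not see the wide tube again at the end because the arm hid it, though the fingers passed about 10 mm clear of it.

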